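# Set the depth stop on a plaster block and lock it

### The job

Set the depth stop to the plaster block that stands under it: lower the stop rod slowly and gently until you feel its foot rest on the block, never pressing hard on the plaster, and leave it touching. Then swing the red-gripped locking lever round until the rod is clamped tight, leave both released, and leave the blocks and the other things on the bench where they are.

Things in the scene. Friction and masses are not known exactly. Their poses are not given: they have to be found in the camera images.
- depth_stand: Depth stop stand, fixed: blue base (62 x 72 x 52 mm) and column 118 mm behind the origin; a grey arm, 100 to 133 mm above the bench, reaches forward to a round head (38 mm) holding the vertical stop rod. Origin: on the bench, under the rod's axis. x points from rod to column, y to the lever's side, z up. One plaster block stands on the bench at the origin, under the rod.
- rod_foot (a point): Lowest point of the rod's domed black foot (17 mm across). The steel rod (14 mm, 0.2 kg) slides vertically; it starts with its foot 62 to 85 mm above the bench, over the block, and can be lowered to 15 mm. Stiff: about 4 N moves it, it stays where left. Once the foot stands on the block, further push goes into the plaster, which takes at most 18 N; so lower under 10 mm/s.
- knob_top (a point): Centre of the flat top of the black round knob on top of the rod (26 mm across, 30 mm tall, flat top 22 mm across), 156 mm above the foot; it can be pushed down from above or gripped. The knob moves with the rod.
- lock_lever (a joint): Lever angle about the vertical axis at lever_pivot, rad. 0 = loose, lever 35 deg anticlockwise of the stand's x axis; grows anticlockwise seen from above to a hard stop at 1.3. Starts at 0 to 0.25. Friction 0.3 N m; stays where left. The clamp meets the rod at about 0.8 and stiffens from there (about 0.55 N m at the stop). From 1.0 on the rod is clamped.
- lever_grip (a point): Point on the axis of the lever's upright red round grip (18 mm diameter, 52 mm tall), 6 mm below the grip's top end, 80 mm from the lever's axis and 178 mm above the bench; the steel lever arm (11 mm thick) runs in at 139 to 151 mm above the bench.
- lever_pivot (a point): The lever's vertical turning axis, on top of the stand's arm, 45 mm behind the rod's axis and 132 mm above the bench.
- plaster_block_1: Loose white cast plaster block with broken uneven faces, roughly 50 x 60 mm across. The three blocks differ in height, between 25 and 50 mm, and their tops are not flat, so the height under the foot must be felt. Origin: centre of its underside. Any of the three may be the one under the rod; the other two stand beside the stand and must be left alone.
- plaster_block_2: Another loose white plaster block like plaster_block_1, roughly 50 x 65 mm across, 25 to 50 mm tall. Origin: centre of its underside.
- plaster_block_3: Another loose white plaster block like plaster_block_1, roughly 50 x 65 mm across, 25 to 50 mm tall. Origin: centre of its underside.
- sanding_block: Loose brown cork sanding block, 61 x 110 x 30 mm, a bystander beside the stand. Origin: centre of its underside.
- tape_measure: Loose yellow tape measure, 36 x 83 x 60 mm, a bystander behind the lever. Origin: centre of its underside.
Things that resemble listed ones, but are neither listed nor needed, are in the scene too. Leave any orange look-alike of the depth_stand alone. Leave any orange look-alike of the plaster_block_2 alone.

How it is judged (in metres and radians):
On the way, in this order (a step that is already met when the one before it is completed fails the run):
1. the rod's foot rests on the block under it, the lever still loose ((contact force between depth_stand and plaster_block_1 above 0.3 N or contact force between depth_stand and plaster_block_2 above 0.3 N or contact force between depth_stand and plaster_block_3 above 0.3 N) and value of joint lock_lever below 0.6 rad), for 0.2 s.
2. the lever is swung round until the rod is clamped, the foot still on the block ((contact force between depth_stand and plaster_block_1 above 0.3 N or contact force between depth_stand and plaster_block_2 above 0.3 N or contact force between depth_stand and plaster_block_3 above 0.3 N) and value of joint lock_lever above 1 rad), for 0.2 s.
At the end, for the whole second after the job is handed in: The rod's foot touches the block under it (at least 0.3 N, less than 56 mm above the bench), the lever stands past 1.0 rad so that the rod is clamped, the three blocks are within 12 mm and the sanding block and tape measure within 20 mm of where they started (all of step 2 and height (world z) of rod_foot below 0.056 m and distance of each of plaster_block_1, plaster_block_2, plaster_block_3 from where it was at the start of the episode below 0.012 m and distance of each of sanding_block, tape_measure from where it was at the start of the episode below 0.02 m).
It fails at once if a plaster block is pressed with more than 18 N by the stop (contact force between depth_stand and plaster_block_1 above 18 N or contact force between depth_stand and plaster_block_2 above 18 N or contact force between depth_stand and plaster_block_3 above 18 N).
It fails at once if a plaster block is shifted by more than 12 mm (distance of any of plaster_block_1, plaster_block_2, plaster_block_3 from where it was at the start of the episode above 0.012 m).
It fails at once if the sanding block or the tape measure is pushed by more than 20 mm (distance of any of sanding_block, tape_measure from where it was at the start of the episode above 0.02 m).
It also fails if it takes over 58 s, if anything falls off the work surface, if the arm or the gripper's body presses on something with over 40 N, if the wrist force passes 120 N, or if a joint passes its speed limit or range.

### The arm

A 6-joint arm with a two-finger parallel gripper is mounted at the origin on a cart in front of the work surface, level with it; the furniture and walls round the work are solid. World frame = base frame: x ahead of the robot, y to its left, z up, the work surface at z = 0. Lengths are in mm, angles in rad, forces in N, time in s.
With the tool pointing down it reaches from about 300 to 750 mm from the base axis. Payload 8.5 kg.
Tool frame: the origin (TCP) lies on the front face of the gripper's body, between the roots of the fingers; the fingertips stand 64 mm ahead of it and the grasp point (between the pads) lies 45 mm ahead of it (env.tcp_to_grasp is the distance from the TCP to the grasp point, in mm); z points along the fingers, y is the line along which they close (so a half turn about z gives the same grasp; the last joint's range is limited). The gripper opens to 88 mm and grips with 3 to 60 N. Pads are 18 mm wide; open, the fingers measure 123 mm over their backs; the gripper's body (75 mm by 187 mm) begins 45 mm behind the grasp point.
Start: joints at [-1.4, 0.381, 1.297, -0, 1.464, -0.215], TCP at [206.958, -509.558, 302.748] pointing down, gripper open.
Joint ranges: [-3.11, 3.11], [-0.89, 2.33], [0.22, 2.48], [-1.42, 4.56], [0.17, 2.85], [-2.88, 2.88]. Speed limits (rad/s): [2.39, 2.39, 3.14, 3.14, 3.14, 3.14].

### API

Orientations are given as a 3x3 rotation matrix whose columns are the frame's x, y, z axes.
In Python, from rig import sensors, snapshot, calibration, job, models, env gives the robot as it stands.
- The arm moves only by the shell command python3 -m handwheel 'ROWS'. ROWS is JSON, a list that holds one entry, the list of rows, each a list of 7 numbers: the shift along the tool's x, y, z in cm, then the turn, a rotation vector about the tool's x, y, z in degrees, then the finger opening in cm, from 0 to 8.81. In form: [[[dx, dy, dz, wx, wy, wz, grip], ...]]. A call has 1 to 8 rows; each row shifts and turns the commanded pose from where the row before left it, along the tool's axes as they then stand; what a row does not reach is not made up. A row lasts 1/12 s, in which the tool goes at most 41.7 mm and 7.16 degrees, less where a joint would pass 70% of its speed; a pose out of reach is approached as far as the arm can. A call with a gripper value outside its range is refused whole. The fingers move at their own pace and stop on an object; the grip force is fixed at half the most. Time passes only in rows, so rows that do not move let the fingers close. It gives the time, the measured TCP pose, the force, the opening and the grip force at its end, in the units of the state.
- sensors.read_state(): the state, without advancing time (a new reading comes with each control period).
- snapshot(name): name is "scene" or "top" or "wrist"; returns (picture, depth): 400x640x3 uint8, red, green, blue; 400x640 float32, mm along the optical axis (not along the pixel's ray), 0 where there is no reading.
- calibration(name): a dict with "vfov" (degrees; the focal length in pixels is half the picture's height over the tangent of half this angle, whatever the lens; pixels are square), "cx", "cy" (the principal point, pixels), "k1" (the pictures are not rectified: a ray, as slopes to the right and down, at radius r is drawn at 1 + k1 r^2 times it, then the intrinsics apply), "R" (3x3) and "t" (3): a world point X has camera coordinates R X + t. Camera axes: x right, y down, z forward; pixel columns grow to the right and rows downward; lengths in mm; the calibration is good to about 2 mm. A picture is of the moment at which its call begins: read the wrist's pose just before it. calibration takes no time and is no camera call; for the wrist camera it gives the pose at the moment of the call.
- job.sign_off(): hands the job in; it is judged then, once.
Trained networks look in the newest picture that a camera, given by its name, has taken for a name from the list of things; names that differ only in an ending like _2 or _b are one class to them, and where a whole thing is asked for, a point or a joint stands for the part that bears it (a point fixed in the world has none). Each returns a list of dicts, best first, with "score" (0 to 1); they miss things now and then, are a little off and sometimes report something else, mostly with a low value. They report only what shows in the picture. A call takes as long as a camera call. They do not tell look-alikes from the thing itself.
- models.cut_out(camera, target): "mask" (400x640 bool, what is visible of it) and "rect" ([left, top, right, bottom] in pixels, round what is visible of it).
- models.pinpoint(camera, target): "pixel" ([column, row] in pixels: a listed point, or the origin of a listed thing).
The state is a dict: "time": time; "q": joint angles; "dq": joint speeds; "tau": joint torques, N m; "ee_pos": TCP position; "orientation": TCP orientation; "ft_force": force on the tool from outside, world axes, zero at the start; "wrist_torque": the same for the moment, N m; "grip_width": opening from 0.0 (shut) to 1.0 (fully open); "grasp_force": force on a finger pad.
Only numpy, scipy, OpenCV 4.12 (cv2) and the standard library are available. Lean on these libraries where they do the work, as an engineer would, in place of code of your own. Each camera call takes 0.05 s, during which the arm holds its last target. There are 200 camera calls.

## Working session

There is one attempt and no reset: what is moved stays moved. The work goes in short steps, Python scripts to look and compute and a shell command to move; the robot and the scene stay as the last step left them, time stands still between calls to the robot, and variables do not carry over. Pictures are saved under pics/ and viewed, at most 10 in all, crops included, and the job is handed in when it is done.

```bash
mkdir -p pics; cat > h.py <<'E'
import numpy as np, cv2
from rig import sensors, snapshot, calibration, job, models, env
def ray(c,px):
    f=200/np.tan(np.radians(c["vfov"])/2)
    d=np.array([(px[0]-c["cx"])/f,(px[1]-c["cy"])/f]); u=d.copy()
    for _ in range(20): u=d/(1+c["k1"]*(u@u))
    return np.array([u[0],u[1],1.0])
def at_depth(c,px,z):
    return np.array(c["R"]).T@(ray(c,px)*z-np.array(c["t"]))
def at_height(c,px,h):
    R=np.array(c["R"]);o=-R.T@np.array(c["t"]);d=R.T@ray(c,px)
    return o+d*(h-o[2])/d[2]
def project(c,X):
    f=200/np.tan(np.radians(c["vfov"])/2)
    p=np.array(c["R"])@np.array(X,float)+np.array(c["t"]);u=p[:2]/p[2];u=u*(1+c["k1"]*(u@u))
    return np.array([c["cx"]+f*u[0],c["cy"]+f*u[1]])
E
python3 - <<'E'
from h import *
for n in ["scene","top"]:
    im,d=snapshot(n); c=calibration(n)
    cv2.imwrite(f"pics/{n}.png",im[:,:,::-1]); np.save(f"{n}_d.npy",d)
    print(n,np.round(-np.array(c["R"]).T@np.array(c["t"])))
    for t in ["depth_stand","knob_top","rod_foot","lever_grip","lever_pivot"]:
        for r in models.pinpoint(n,t)[:3]:
            p=r["pixel"];z=d[int(min(399,max(0,p[1]))),int(min(639,max(0,p[0])))]
            print(t,round(r["score"],2),np.round(p,1),np.round(at_depth(c,p,z)), z)
E
```

```text
scene [-55. 410. 899.]
depth_stand 0.46 [343.1 218.6] [550. -74. 148.] 1075.104
knob_top 0.71 [338.6 146.1] [ 749. -196.  245.] 1185.0295
knob_top 0.61 [360.6 205. ] [507. -97. 223.] 1007.2094
rod_foot 0.72 [317.2 292. ] [448.  84.  31.] 1025.3085
rod_foot 0.64 [355.7 244.4] [500. -87.  75.] 1097.4905
lever_grip 0.74 [315.9 210.2] [592.  -7. 183.] 1050.8585
lever_grip 0.73 [306.5 151.2] [ 848. -136.  193.] 1257.8262
lever_pivot 0.6 [326.3 169. ] [ 793. -181.  133.] 1281.1747
lever_pivot 0.58 [345.  220.9] [541. -74. 146.] 1070.4286
lever_pivot 0.45 [355.3 245.6] [ 522. -106.   37.] 1144.3793
top [ 393.  -27. 1280.]
depth_stand 0.88 [351.8 241.3] [495. -85. 127.] 1152.2926
knob_top 0.62 [399.5 128.4] [ 748. -193.  242.] 1079.9102
knob_top 0.56 [353.3 233.6] [504. -83. 229.] 1053.666
lever_grip 0.77 [370.9  94.3] [ 855. -134.  191.] 1150.0256
lever_grip 0.59 [326.3 202.8] [589. -22. 147.] 1149.4951
lever_pivot 0.91 [350.5 217.1] [552. -81. 152.] 1137.6838
lever_pivot 0.56 [392.2 124. ] [ 791. -190.  151.] 1177.1581
```

View pics/scene.png

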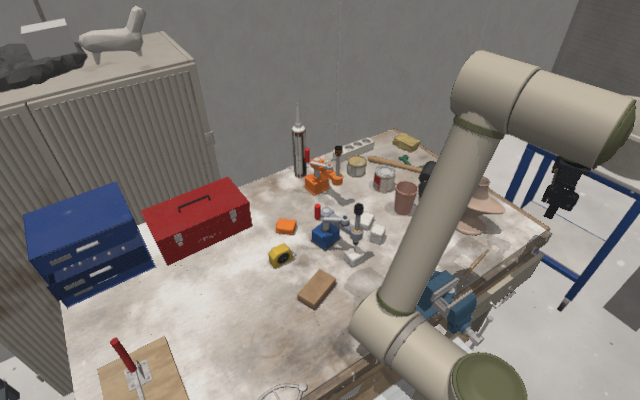

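View pics/top.png

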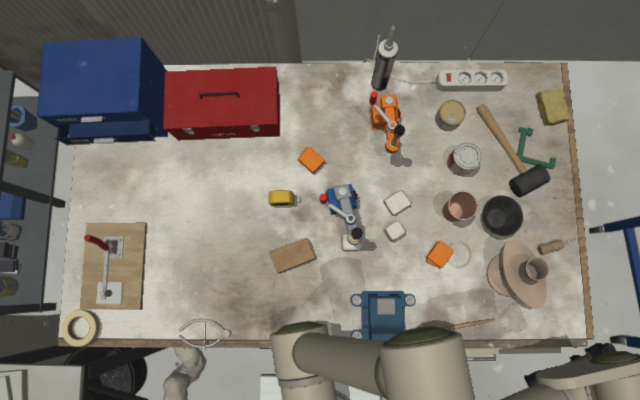

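The blue stand is the real one, in the middle of the bench: knob at top-view px (355,233), red grip at (324,198). The orange look-alike is further back at (388,125). The block under the rod is at (350,242). Next I'll refine these positions with the depth data.

```bash
cat > cloud.py <<'E'
from h import *
def cloud(c,d):
    v,u=np.mgrid[0:400,0:640]; f=200/np.tan(np.radians(c["vfov"])/2)
    p=np.stack([u.ravel(),v.ravel()],1).astype(np.float64)
    K=np.array([[f,0,c["cx"]],[0,f,c["cy"]],[0,0,1]])
    s=cv2.undistortPoints(p[:,None],K,np.array([c["k1"],0,0,0.]))[:,0]
    X=np.c_[s,np.ones(len(s))]*d.reshape(-1,1)
    return ((X-np.array(c["t"]))@np.array(c["R"])).reshape(400,640,3)
E
python3 - <<'E'
from cloud import *
for n in ["scene","top"]:
    im=cv2.imread(f"pics/{n}.png")[:,:,::-1].astype(int); d=np.load(f"{n}_d.npy"); P=cloud(calibration(n),d)
    near=(np.hypot(P[...,0]-545,P[...,1]+65)<120)&(d>0)
    red=near&(im[...,0]>1.8*im[...,1]+20)&(im[...,0]>1.8*im[...,2])&(P[...,2]>120)
    k=near&(P[...,2]>212)&(np.hypot(P[...,0]-504,P[...,1]+85)<30)
    blue=near&(im[...,2]>1.5*im[...,0])&(P[...,2]<60)&(P[...,2]>46)
    for nm,m in [("red",red),("knob",k),("blue",blue)]:
        q=P[m]; 
        if len(q): print(n,nm,len(q),np.round(np.median(q,0)),np.round(q.min(0)),np.round(q.max(0)))
    q=P[k];print(np.round(q[q[:,2]>np.percentile(q[:,2],60)].mean(0),1))
    q=P[red];print(np.round(q[q[:,2]>np.percentile(q[:,2],70)].mean(0),1))
    c=calibration(n); print(project(c,[504,-85,40]))
im=cv2.imread("pics/top.png")[170:270,280:420]
cv2.imwrite("pics/topc.png",cv2.resize(im,(784,560),interpolation=cv2.INTER_CUBIC))
print(env.tcp_to_grasp, sensors.read_state())
E
```

```text
scene red 72 [589.  -8. 183.] [584. -18. 151.] [600.  -3. 200.]
scene knob 72 [502. -87. 222.] [ 492. -100.  213.] [516. -77. 227.]
scene blue 223 [608. -47.  51.] [582. -96.  46.] [650. -19.  57.]
[505.  -89.9 224.3]
[592.2 -11.  196.7]
[353.55090523 251.47768783]
top red 49 [592. -14. 195.] [586. -21. 169.] [602.  -7. 201.]
top knob 103 [506. -90. 223.] [ 494. -103.  213.] [520. -78. 230.]
top blue 201 [618. -45.  51.] [ 582. -101.   46.] [657. -23.  57.]
[506.5 -91.4 225.4]
[595.1 -13.9 198.5]
[350.32748715 240.86967022]
45.3 {'time': 0.6, 'q': array([-1.40034497e+00,  3.80570975e-01,  1.29742832e+00, -5.64062562e-06,
        1.46361511e+00, -2.15318820e-01]), 'dq': array([-0.00094893, -0.0001354 , -0.00273835,  0.00122392,  0.00098033,
       -0.00036005]), 'tau': array([-3.21388034e-04, -4.37633944e+01, -2.24668193e+01,  7.12862425e-02,
        3.13768652e-02, -2.07177823e-05]), 'ee_pos': array([ 206.93136582, -509.55054686,  302.75443009]), 'orientation': array([[ 9.26508684e-01,  3.76273382e-01, -9.21641009e-06],
       [ 3.76273382e-01, -9.26508684e-01,  2.04836941e-05],
       [-8.31615139e-07, -2.24462102e-05, -1.00000000e+00]]), 'ft_force': array([-0.23852467, -0.26894423,  0.67747895]), 'wrist_torque': array([-0.01227258, -0.03577157, -0.04196332]), 'grasp_force': 0.0, 'grip_width': 0.998661091547468}
```

View pics/topc.png

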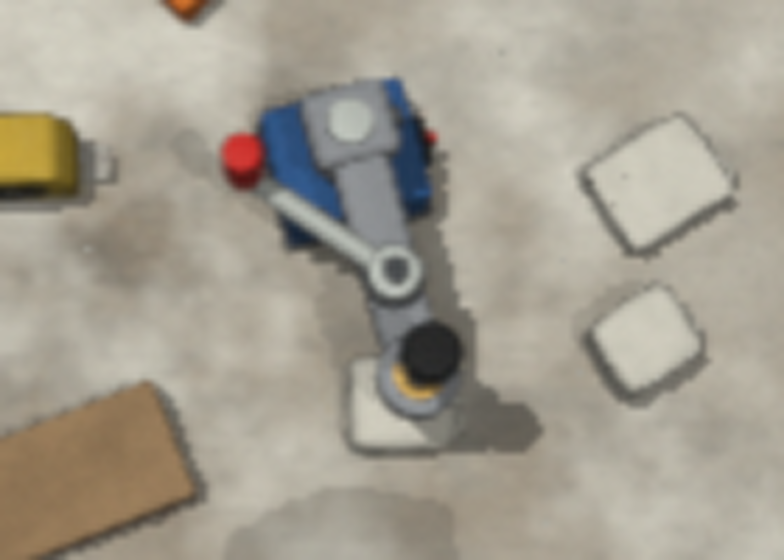

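```bash
python3 - <<'E'
from h import *
c=calibration("top")
P={}
for n,px,h in [("head",(354.6,238.8),133),("hub",(350.7,217.9),151),("grip",(323.4,198.2),184),("knob",(357,232.3),225),("knob215",(357,232.3),232)]:
    P[n]=at_height(c,px,h); print(n,np.round(P[n],1))
c=calibration("scene")
for n,px,h in [("knob",(360.6,205),225),("grip",(317,207),184),("hub",(345,220.9),151)]: print("scene",n,np.round(at_height(c,px,h),1))
for a,b in [("head","hub"),("hub","grip")]:
    v=(P[b]-P[a])[:2];print(a,b,np.hypot(*v),np.degrees(np.arctan2(v[1],v[0])))
# move to [480,-85, z] -> R
R=sensors.read_state()["orientation"];p=sensors.read_state()["ee_pos"]
print("tool shift cm", np.round(R.T@(np.array([470,-80,420])-p)/10,2))
E
```

```text
head [500.8 -91.3 133. ]
hub [550.5 -81.4 151. ]
grip [593.9 -14.8 184. ]
knob [507.  -91.8 225. ]
knob215 [506.2 -91.3 232. ]
scene knob [504.7 -95.2 225. ]
scene grip [601.  -16.3 184. ]
scene hub [537.1 -70.7 151. ]
head hub 50.692664377550464 11.26485095123003
hub grip 79.43023751744552 56.90214720948438
tool shift cm [ 40.54 -29.9  -11.72]
```

```bash
python3 -m handwheel '[[[0,0,-4,0,0,0,0],[0,0,-4,0,0,0,0],[0,0,-4,0,0,0,0],[3,-2.2,0,0,0,0,0],[3,-2.2,0,0,0,0,0],[3,-2.2,0,0,0,0,0],[3,-2.2,0,0,0,0,0],[3,-2.2,0,0,0,0,0]]]'; python3 -m handwheel '[[[3,-2.2,0,0,0,0,0],[3,-2.2,0,0,0,0,0],[3,-2.2,0,0,0,0,0],[3,-2.2,0,0,0,0,0],[3,-2.2,0,0,0,0,0],[3,-2.2,0,0,0,0,0],[3,-2.2,0,0,0,0,0],[0,0,0,0,0,0,0]]]'
```

```text
time: 1.27
ee_pos: [305.0, -349.5, 422.8]
orientation: [[0.927, 0.376, 0.0], [0.376, -0.927, -0.0], [0.0, 0.0, -1.0]]
ft_force: [0.2, -1.0, 0.3]
grip_width: 0.417
grasp_force: 0.0
time: 1.93
ee_pos: [442.9, -124.9, 422.9]
orientation: [[0.924, 0.382, 0.001], [0.382, -0.924, 0.001], [0.001, -0.001, -1.0]]
ft_force: [0.5, 0.6, -0.2]
grip_width: 0.005
grasp_force: 0.0
```

```bash
python3 - <<'E'
from cloud import *
c=calibration("wrist"); im,d=snapshot("wrist"); cv2.imwrite("pics/w1.png",im[:,:,::-1])
print(np.round(-np.array(c["R"]).T@np.array(c["t"])))
for t,h in [("knob_top",225),("lever_grip",178),("lever_pivot",151)]:
    for r in models.pinpoint("wrist",t)[:3]:
        p=r["pixel"];z=d[int(p[1]),int(p[0])]; print(t,round(r["score"],2),np.round(p,1),np.round(at_depth(c,p,z),1),np.round(at_height(c,p,h),1))
P=cloud(c,d);k=(d>0)&(P[...,2]>200)&(np.hypot(P[...,0]-505,P[...,1]+91)<25); q=P[k]
print(len(q),np.round(np.median(q,0),1),np.round(q.min(0)),np.round(q.max(0)))
red=(im[...,0]>1.8*im[...,1].astype(int)+20)&(np.hypot(P[...,0]-594,P[...,1]+14)<30);q=P[red&(d>0)]
print(len(q), np.round(np.median(q,0),1) if len(q) else "",np.round(np.percentile(q[:,2],95)) if len(q) else "")
E
```

```text
[520. -95. 505.]
knob_top 0.95 [309.2 101.7] [508.  -90.  224.7] [508. -90. 225.]
lever_pivot 0.89 [318.1  53.5] [550.2 -79.9 154.4] [550.5 -79.7 151. ]
763 [509.  -91.4 224.2] [ 496. -104.  216.] [521. -79. 226.]
0
```

View pics/w1.png

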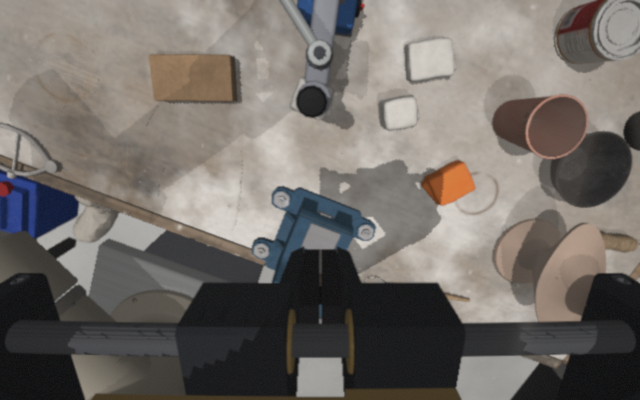

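The wrist view shows the knob at (312,100) and the lever hub at (319,52), both agreeing with the top view. I'll move over the knob.

```bash
python3 -m handwheel '[[[3.65,-0.33,0,0,0,0,0],[3.65,-0.33,0,0,0,0,0],[0,0,3.5,0,0,0,0],[0,0,3.5,0,0,0,0],[0,0,3,0,0,0,0],[0,0,1.2,0,0,0,0],[0,0,0,0,0,0,0],[0,0,0,0,0,0,0]]]'; python3 -c "
from h import *
s=sensors.read_state();print(s['ft_force'],s['ee_pos'])
c=calibration('wrist');im,d=snapshot('wrist');print([(r['score'],at_height(c,r['pixel'],225)) for r in models.pinpoint('wrist','knob_top')[:2]])"
```

```text
time: 2.8
ee_pos: [506.1, -97.2, 311.1]
orientation: [[0.927, 0.374, -0.0], [0.374, -0.927, -0.0], [-0.0, -0.0, -1.0]]
ft_force: [-0.1, -0.3, 0.7]
grip_width: 0.006
grasp_force: 0.0
[-0.14255612 -0.26052659  0.7405015 ] [506.12783168 -97.20498407 311.06759345]
[(0.84, array([509.44654722, -90.90841966, 225.        ])), (0.21, array([ 563.59139066, -127.15311586,  225.        ]))]
```

```bash
python3 -m handwheel '[[[0.45,-0.47,0,0,0,0,0],[0,0,0.8,0,0,0,0],[0,0,0.6,0,0,0,0],[0,0,0.06,0,0,0,0],[0,0,0.06,0,0,0,0],[0,0,0.06,0,0,0,0],[0,0,0.06,0,0,0,0],[0,0,0.06,0,0,0,0]]]';python3 -m handwheel '[[[0,0,0.06,0,0,0,0],[0,0,0.06,0,0,0,0],[0,0,0.06,0,0,0,0],[0,0,0.06,0,0,0,0],[0,0,0.06,0,0,0,0],[0,0,0.06,0,0,0,0],[0,0,0.06,0,0,0,0],[0,0,0.06,0,0,0,0]]]'
```

```text
time: 3.57
ee_pos: [508.8, -89.9, 293.8]
orientation: [[0.926, 0.376, 0.0], [0.376, -0.926, -0.0], [0.0, 0.0, -1.0]]
ft_force: [-0.5, -0.0, 0.1]
grip_width: 0.002
grasp_force: 0.0
time: 4.23
ee_pos: [508.7, -89.8, 288.9]
orientation: [[0.926, 0.376, -0.0], [0.376, -0.926, 0.0], [-0.0, -0.0, -1.0]]
ft_force: [-0.4, -0.1, 0.2]
grip_width: 0.005
grasp_force: 0.0
```

```bash
for i in 1 2 3; do python3 -m handwheel '[[[0,0,0.06,0,0,0,0],[0,0,0.06,0,0,0,0],[0,0,0.06,0,0,0,0],[0,0,0.06,0,0,0,0],[0,0,0.06,0,0,0,0],[0,0,0.06,0,0,0,0],[0,0,0.06,0,0,0,0],[0,0,0.06,0,0,0,0]]]' | grep -E "ee_pos|ft_f"; done
```

```text
ee_pos: [508.7, -89.9, 284.1]
ft_force: [0.3, -0.8, 1.8]
ee_pos: [508.7, -89.9, 279.3]
ft_force: [-0.4, 0.0, 2.0]
ee_pos: [508.7, -89.8, 274.5]
ft_force: [-0.1, -0.6, 1.8]
```

```bash
python3 - <<'E'
from cloud import *
for n in ["top","scene"]:
    im=cv2.imread(f"pics/{n}.png"); d=np.load(f"{n}_d.npy");P=cloud(calibration(n),d)
    r=np.hypot(P[...,0]-506,P[...,1]+91); m=(r<45)&(d>0)&(P[...,2]<62)&(im.min(2)>150)
    q=P[m]; print(n,len(q),np.histogram(q[:,2],bins=np.arange(-10,65,5)),np.round(np.median(q[q[:,2]>15],0),1))
    q2=P[m&(r<22)];print(len(q2),np.round(np.sort(q2[:,2]),0))
E
cat > g.py <<'E'
import sys; from rig import sensors
s=sensors.read_state(); f=s["ft_force"][2]; print(round(s["ee_pos"][2],2),round(f,2)); sys.exit(f>float(sys.argv[1]))
E
```

```text
top 149 (array([ 2, 33, 22,  3,  0,  0,  0,  1, 24, 57,  7,  0,  0,  0]), array([-10,  -5,   0,   5,  10,  15,  20,  25,  30,  35,  40,  45,  50,
        55,  60])) [493.5 -73.5  37. ]
50 [30. 31. 33. 34. 35. 35. 35. 35. 36. 36. 36. 36. 37. 37. 37. 37. 37. 37.
 37. 37. 37. 37. 37. 37. 37. 38. 38. 38. 38. 38. 38. 38. 38. 38. 38. 38.
 39. 39. 39. 39. 39. 40. 40. 40. 40. 40. 41. 41. 42. 43.]
scene 228 (array([ 0, 17, 87,  2,  0,  0,  0,  0, 10, 95, 16,  1,  0,  0]), array([-10,  -5,   0,   5,  10,  15,  20,  25,  30,  35,  40,  45,  50,
        55,  60])) [498.2 -77.5  38.2]
63 [34. 36. 36. 36. 36. 36. 37. 37. 37. 37. 37. 37. 37. 37. 38. 38. 38. 38.
 38. 38. 38. 38. 38. 38. 38. 38. 39. 39. 39. 39. 39. 39. 39. 39. 39. 39.
 39. 39. 39. 39. 39. 39. 39. 39. 39. 40. 40. 40. 40. 40. 41. 41. 41. 41.
 41. 41. 41. 41. 41. 42. 42. 43. 45.]
```

```bash
python3 -m handwheel '[[[0,0,0.06,0,0,0,0],[0,0,0.06,0,0,0,0],[0,0,0.06,0,0,0,0],[0,0,0.06,0,0,0,0],[0,0,0.06,0,0,0,0],[0,0,0.06,0,0,0,0],[0,0,0.06,0,0,0,0],[0,0,0.06,0,0,0,0]]]' >/dev/null
python3 g.py 4 && python3 -m handwheel '[[[0,0,0.04,0,0,0,0],[0,0,0.04,0,0,0,0]]]' >/dev/null && 
python3 g.py 4 && python3 -m handwheel '[[[0,0,0.04,0,0,0,0],[0,0,0.04,0,0,0,0]]]' >/dev/null && 
python3 g.py 4 && python3 -m handwheel '[[[0,0,0.04,0,0,0,0],[0,0,0.04,0,0,0,0]]]' >/dev/null && 
python3 g.py 4 && python3 -m handwheel '[[[0,0,0.04,0,0,0,0],[0,0,0.04,0,0,0,0]]]' >/dev/null && 
python3 g.py 4 && python3 -m handwheel '[[[0,0,0.04,0,0,0,0]]]' >/dev/null && 
python3 g.py 4 && python3 -m handwheel '[[[0,0,0.04,0,0,0,0]]]' >/dev/null && 
python3 g.py 4 && python3 -m handwheel '[[[0,0,0.04,0,0,0,0]]]' >/dev/null && 
python3 g.py 4 && python3 -m handwheel '[[[0,0,0.04,0,0,0,0]]]' >/dev/null && 
python3 g.py 4 && python3 -m handwheel '[[[0,0,0.04,0,0,0,0]]]' >/dev/null && 
python3 g.py 4 && python3 -m handwheel '[[[0,0,0.04,0,0,0,0]]]' >/dev/null && 
python3 g.py 4 && python3 -m handwheel '[[[0,0,0.04,0,0,0,0]]]' >/dev/null && 
python3 g.py 4 && python3 -m handwheel '[[[0,0,0.04,0,0,0,0]]]' >/dev/null && 
python3 g.py 4 && python3 -m handwheel '[[[0,0,0.04,0,0,0,0]]]' >/dev/null && 
python3 g.py 4 && python3 -m handwheel '[[[0,0,0.04,0,0,0,0]]]' >/dev/null && 
python3 g.py 4 && python3 -m handwheel '[[[0,0,0.04,0,0,0,0]]]' >/dev/null && 
python3 g.py 4 && python3 -m handwheel '[[[0,0,0.04,0,0,0,0]]]' >/dev/null && 
python3 g.py 4 && python3 -m handwheel '[[[0,0,0.04,0,0,0,0]]]' >/dev/null && 
python3 g.py 4 && python3 -m handwheel '[[[0,0,0.04,0,0,0,0]]]' >/dev/null ; python3 g.py 4
```

```text
269.71 2.58
269.71 2.58False
False
```

```bash
sed -i 's/sys.exit(f>float(sys.argv\[1\]))/sys.exit(int(f>float(sys.argv[1])))/' g.py
python3 g.py 4 && python3 -m handwheel '[[[0,0,0.04,0,0,0,0],[0,0,0.04,0,0,0,0]]]' >/dev/null && 
python3 g.py 4 && python3 -m handwheel '[[[0,0,0.04,0,0,0,0],[0,0,0.04,0,0,0,0]]]' >/dev/null && 
python3 g.py 4 && python3 -m handwheel '[[[0,0,0.04,0,0,0,0],[0,0,0.04,0,0,0,0]]]' >/dev/null && 
python3 g.py 4 && python3 -m handwheel '[[[0,0,0.04,0,0,0,0],[0,0,0.04,0,0,0,0]]]' >/dev/null && 
python3 g.py 4 && python3 -m handwheel '[[[0,0,0.04,0,0,0,0]]]' >/dev/null && 
python3 g.py 4 && python3 -m handwheel '[[[0,0,0.04,0,0,0,0]]]' >/dev/null && 
python3 g.py 4 && python3 -m handwheel '[[[0,0,0.04,0,0,0,0]]]' >/dev/null && 
python3 g.py 4 && python3 -m handwheel '[[[0,0,0.04,0,0,0,0]]]' >/dev/null && 
python3 g.py 4 && python3 -m handwheel '[[[0,0,0.04,0,0,0,0]]]' >/dev/null && 
python3 g.py 4 && python3 -m handwheel '[[[0,0,0.04,0,0,0,0]]]' >/dev/null && 
python3 g.py 4 && python3 -m handwheel '[[[0,0,0.04,0,0,0,0]]]' >/dev/null && 
python3 g.py 4 && python3 -m handwheel '[[[0,0,0.04,0,0,0,0]]]' >/dev/null && 
python3 g.py 4 && python3 -m handwheel '[[[0,0,0.04,0,0,0,0]]]' >/dev/null && 
python3 g.py 4 && python3 -m handwheel '[[[0,0,0.04,0,0,0,0]]]' >/dev/null && 
python3 g.py 4 && python3 -m handwheel '[[[0,0,0.04,0,0,0,0]]]' >/dev/null && 
python3 g.py 4 && python3 -m handwheel '[[[0,0,0.04,0,0,0,0]]]' >/dev/null && 
python3 g.py 4 && python3 -m handwheel '[[[0,0,0.04,0,0,0,0]]]' >/dev/null && 
python3 g.py 4 && python3 -m handwheel '[[[0,0,0.04,0,0,0,0]]]' >/dev/null ; python3 g.py 4
```

```text
269.71 2.58
268.9 2.57
268.12 2.72
267.31 1.47
266.51 1.97
266.14 2.16
265.71 2.56
265.32 2.55
264.93 2.3
264.5 2.95
264.13 2.98
263.69 2.56
263.3 1.91
262.93 2.68
262.51 2.96
262.13 1.54
261.74 0.91
261.3 2.55
260.91 1.63
```

```bash

python3 g.py 4 && python3 -m handwheel '[[[0,0,0.04,0,0,0,0]]]' >/dev/null && 
python3 g.py 4 && python3 -m handwheel '[[[0,0,0.04,0,0,0,0]]]' >/dev/null && 
python3 g.py 4 && python3 -m handwheel '[[[0,0,0.04,0,0,0,0]]]' >/dev/null && 
python3 g.py 4 && python3 -m handwheel '[[[0,0,0.04,0,0,0,0]]]' >/dev/null && 
python3 g.py 4 && python3 -m handwheel '[[[0,0,0.04,0,0,0,0]]]' >/dev/null && 
python3 g.py 4 && python3 -m handwheel '[[[0,0,0.04,0,0,0,0]]]' >/dev/null && 
python3 g.py 4 && python3 -m handwheel '[[[0,0,0.04,0,0,0,0]]]' >/dev/null && 
python3 g.py 4 && python3 -m handwheel '[[[0,0,0.04,0,0,0,0]]]' >/dev/null && 
python3 g.py 4 && python3 -m handwheel '[[[0,0,0.04,0,0,0,0]]]' >/dev/null && 
python3 g.py 4 && python3 -m handwheel '[[[0,0,0.04,0,0,0,0]]]' >/dev/null && 
python3 g.py 4 && python3 -m handwheel '[[[0,0,0.04,0,0,0,0]]]' >/dev/null && 
python3 g.py 4 && python3 -m handwheel '[[[0,0,0.04,0,0,0,0]]]' >/dev/null && 
python3 g.py 4 && python3 -m handwheel '[[[0,0,0.04,0,0,0,0]]]' >/dev/null && 
python3 g.py 4 && python3 -m handwheel '[[[0,0,0.04,0,0,0,0]]]' >/dev/null && 
python3 g.py 4 && python3 -m handwheel '[[[0,0,0.04,0,0,0,0]]]' >/dev/null && 
python3 g.py 4 && python3 -m handwheel '[[[0,0,0.04,0,0,0,0]]]' >/dev/null && 
python3 g.py 4 && python3 -m handwheel '[[[0,0,0.04,0,0,0,0]]]' >/dev/null && 
python3 g.py 4 && python3 -m handwheel '[[[0,0,0.04,0,0,0,0]]]' >/dev/null && 
python3 g.py 4 && python3 -m handwheel '[[[0,0,0.04,0,0,0,0]]]' >/dev/null && 
python3 g.py 4 && python3 -m handwheel '[[[0,0,0.04,0,0,0,0]]]' >/dev/null ; python3 g.py 4
```

```text
260.91 1.63
260.51 1.21
260.11 2.76
259.7 2.07
259.29 1.05
258.91 2.01
258.53 2.01
258.12 1.77
257.72 1.73
257.45 6.02
257.45 6.02
```

```bash
python3 -m handwheel '[[[0,0,0,0,0,0,0]]]' | grep -E "time|ee_p|ft"; python3 -m handwheel '[[[0,0,0,0,0,0,0],[0,0,0,0,0,0,0],[0,0,0,0,0,0,0]]]' | grep -E "time|ee_p|ft"
```

```text
time: 9.57
ee_pos: [508.7, -89.9, 257.4]
ft_force: [-0.6, 0.8, 3.6]
time: 9.82
ee_pos: [508.7, -89.9, 257.4]
ft_force: [-2.0, 0.6, 4.1]
```

```bash
python3 -m handwheel '[[[0,0,0.03,0,0,0,0]]]' | grep -E "ee_p|ft"; python3 -m handwheel '[[[0,0,0,0,0,0,0],[0,0,0,0,0,0,0],[0,0,0,0,0,0,0],[0,0,0,0,0,0,0]]]' | grep -E "time|ee_p|ft"
```

```text
ee_pos: [508.7, -89.9, 257.3]
ft_force: [-2.3, 0.8, 7.5]
time: 10.23
ee_pos: [508.7, -89.9, 257.3]
ft_force: [-0.9, 0.1, 6.0]
```

```bash
python3 -m handwheel '[[[0,0,-0.1,0,0,0,0],[0,0,-0.5,0,0,0,0],[0,0,-3,0,0,-7,0],[0,0,-3,0,0,-7,5],[0,0,-3,0,0,-7,5],[0,0,0,0,0,-7,5],[0,0,0,0,0,-7,5],[0,0,0,0,0,0,5]]]'; python3 - <<'E'
from cloud import *
c=calibration("wrist"); im,d=snapshot("wrist"); cv2.imwrite("pics/w2.png",im[:,:,::-1])
for t,h in [("knob_top",193.5),("lever_grip",178),("lever_pivot",151)]:
    for r in models.pinpoint("wrist",t)[:3]:
        p=r["pixel"];z=d[int(p[1]),int(p[0])]; print(t,round(r["score"],2),np.round(p,1),np.round(at_depth(c,p,z),1),np.round(at_height(c,p,h),1))
P=cloud(c,d)
red=(im[...,0]>1.8*im[...,1].astype(int)+20)&(np.hypot(P[...,0]-594,P[...,1]+14)<40)&(d>0);q=P[red&(P[...,2]>175)]
print(len(q), np.round(q.mean(0),1),np.round(q.min(0)),np.round(q.max(0)))
E
```

```text
time: 10.9
ee_pos: [508.6, -89.8, 353.4]
orientation: [[0.539, 0.842, 0.0], [0.842, -0.539, -0.0], [0.0, 0.0, -1.0]]
ft_force: [-0.2, 0.2, -0.2]
grip_width: 0.359
grasp_force: 0.0
knob_top 0.8 [321.4 201.1] [511.1 -90.8 192.4] [511.2 -90.5 193.5]
lever_grip 0.81 [361.8  44.6] [591.9 -12.7 198.4] [595.2 -11.9 178. ]
lever_pivot 0.65 [353.1 145.7] [553.1 -74.8 153.1] [553.1 -75.2 151. ]
658 [594.8 -13.6 196.3] [587. -22. 175.] [604.  -5. 201.]
```

View pics/w2.png

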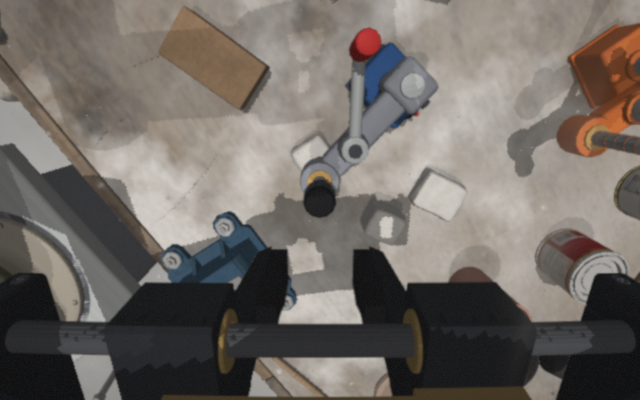

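The grip's top is at (367,43) in the wrist view. Depth puts it at (595,−13), about 198 mm high.

```bash
python3 -m handwheel '[[[3.7,1.05,0,0,0,0,5],[3.7,1.05,0,0,0,0,5],[3.7,1.05,0,0,0,0,5],[0,0,4,0,0,0,5],[0,0,1.5,0,0,0,5],[0,0,0,0,0,0,5]]]'
```

```text
time: 11.6
ee_pos: [594.8, -13.1, 293.8]
orientation: [[0.544, 0.839, -0.008], [0.839, -0.544, 0.002], [-0.003, -0.008, -1.0]]
ft_force: [-0.4, -0.5, -0.4]
grip_width: 0.566
grasp_force: 0.0
```

```bash
python3 -m handwheel '[[[0,0,2.5,0,0,0,5],[0,0,2.5,0,0,0,5],[0,0,1.5,0,0,0,5],[0,0,0,0,0,0,5]]]';  python3 -m handwheel '[[[0,0,0,0,0,0,3],[0,0,0,0,0,0,2],[0,0,0,0,0,0,1],[0,0,0,0,0,0,0.8],[0,0,0,0,0,0,0.8],[0,0,0,0,0,0,0.8]]]'; python3 -c "
from h import *
c=calibration('wrist');im,d=snapshot('wrist');cv2.imwrite('pics/w3.png',im[:,:,::-1])"
```

```text
time: 11.93
ee_pos: [594.7, -14.0, 231.2]
orientation: [[0.545, 0.839, -0.004], [0.839, -0.545, 0.001], [-0.002, -0.004, -1.0]]
ft_force: [-0.0, 0.7, -0.7]
grip_width: 0.567
grasp_force: 0.0
time: 12.43
ee_pos: [595.5, -13.6, 233.9]
orientation: [[0.543, 0.84, 0.001], [0.84, -0.543, 0.0], [0.001, 0.001, -1.0]]
ft_force: [-1.4, 1.3, 4.5]
grip_width: 0.194
grasp_force: 30.0
```

View pics/w3.png

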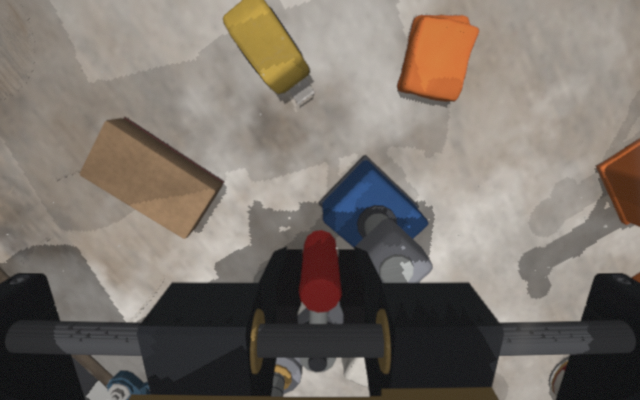

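```bash
python3 -m handwheel '[[[-0.01,-0.28,0,0,0,-2,0.8],[-0.02,-0.56,0,0,0,-4,0.8],[-0.02,-0.56,0,0,0,-4,0.8],[-0.02,-0.56,0,0,0,-4,0.8],[-0.02,-0.56,0,0,0,-4,0.8],[-0.02,-0.56,0,0,0,-4,0.8],[-0.02,-0.56,0,0,0,-4,0.8],[0,0,0,0,0,0,0.8]]]';  python3 -c "
from h import *
s=sensors.read_state();v=s['ee_pos'][:2]-[550,-80];print(np.hypot(*v),np.degrees(np.arctan2(v[1],v[0])))"
```

```text
time: 13.15
ee_pos: [561.4, -0.9, 233.9]
orientation: [[0.117, 0.993, 0.002], [0.993, -0.117, 0.001], [0.001, 0.002, -1.0]]
ft_force: [-0.0, 5.7, 6.3]
grip_width: 0.189
grasp_force: 30.0
79.93669618560311 81.78883623166655
```

```bash
python3 -m handwheel '[[[-0.02,-0.56,0,0,0,-4,0.8],[-0.02,-0.56,0,0,0,-4,0.8],[-0.02,-0.56,0,0,0,-4,0.8],[-0.02,-0.56,0,0,0,-4,0.8],[-0.02,-0.56,0,0,0,-4,0.8],[-0.02,-0.56,0,0,0,-4,0.8],[-0.02,-0.56,0,0,0,-4,0.8],[0,0,0,0,0,0,0.8]]]';  python3 -c "
from h import *
s=sensors.read_state();v=s['ee_pos'][:2]-[550,-80];print(np.hypot(*v),np.degrees(np.arctan2(v[1],v[0])))"
```

```text
time: 13.82
ee_pos: [522.7, -5.6, 233.8]
orientation: [[-0.362, 0.932, 0.001], [0.932, 0.362, 0.002], [0.001, 0.002, -1.0]]
ft_force: [-1.3, 6.7, 7.9]
grip_width: 0.196
grasp_force: 30.0
79.22743914031678 110.13152496116714
```

```bash
python3 -m handwheel '[[[-0.02,-0.42,0,0,0,-3,0.8],[-0.02,-0.42,0,0,0,-3,0.8],[-0.01,-0.28,0,0,0,-2,0.8],[0,0,0,0,0,0,0.8],[0,0,0,0,0,0,0.8]]]';  python3 -c "
from h import *
s=sensors.read_state();v=s['ee_pos'][:2]-[550,-80];print(np.hypot(*v),np.degrees(np.arctan2(v[1],v[0])))"
```

```text
time: 14.23
ee_pos: [512.9, -10.3, 233.8]
orientation: [[-0.485, 0.874, 0.001], [0.874, 0.485, 0.002], [0.002, 0.002, -1.0]]
ft_force: [-2.0, 8.8, 8.0]
grip_width: 0.195
grasp_force: 30.0
78.93699169808191 118.02835576558043
```

```bash
python3 -m handwheel '[[[0,0,0,0,0,0,1.9],[0,0,0,0,0,0,2.5],[0,0,0,0,0,0,3.5],[0,0,0,0,0,0,4.5],[0,0,0,0,0,0,4.5],[0,0,0,0,0,0,4.5]]]'; python3 -m handwheel '[[[0,0,-1,0,0,0,4.5],[0,0,-3,0,0,0,4.5],[0,0,-4,0,0,0,4.5],[0,0,-4,0,0,0,4.5],[-3,0,-1,0,0,0,4.5],[-4,0,0,0,0,0,4.5],[-4,0,0,0,0,0,4.5],[0,0,0,0,0,0,4.5]]]'; python3 - <<'E'
from cloud import *
for n in ["wrist","top"]:
    im,d=snapshot(n);c=calibration(n)
    cv2.imwrite(f"pics/{n}_f.png",im[:,:,::-1]); P=cloud(c,d)
    for t,h in [("knob_top",193.5),("lever_grip",198),("lever_pivot",151)]:
        print(n,t,[(round(r["score"],2),np.round(r["pixel"]),np.round(at_height(c,r["pixel"],h))) for r in models.pinpoint(n,t)[:2]])
    red=(im[...,0]>1.8*im[...,1].astype(int)+20)&(np.hypot(P[...,0]-513,P[...,1]+10)<40)&(d>0)&(P[...,2]>175);q=P[red]
    if len(q): v=q.mean(0)[:2]-[550,-80]; print(len(q),q.mean(0),np.hypot(*v),np.degrees(np.arctan2(v[1],v[0])))
E
```

```text
time: 14.73
ee_pos: [512.9, -11.5, 232.9]
orientation: [[-0.486, 0.874, -0.0], [0.874, 0.486, -0.0], [0.0, -0.0, -1.0]]
ft_force: [0.2, 1.1, 0.0]
grip_width: 0.507
grasp_force: 0.0
time: 15.4
ee_pos: [568.3, -112.6, 361.7]
orientation: [[-0.482, 0.876, -0.001], [0.876, 0.482, -0.001], [-0.001, -0.001, -1.0]]
ft_force: [0.6, 1.1, 0.3]
grip_width: 0.51
grasp_force: 0.0
wrist knob_top [(0.88, array([262., 135.]), array([506., -88., 194.]))]
wrist lever_grip [(0.84, array([320.,  39.]), array([512., -11., 198.])), (0.54, array([557., 343.]), array([ 826., -126.,  198.]))]
wrist lever_pivot [(0.84, array([321., 137.]), array([548., -74., 151.]))]
589 [512.30097093  -8.31133517 197.01715618] 80.99679905651334 117.73860503406527
top knob_top [(0.72, array([401., 127.]), array([ 769., -204.,  194.]))]
top lever_grip [(0.67, array([371.,  96.]), array([ 848., -134.,  198.]))]
top lever_pivot [(0.66, array([350., 217.]), array([552., -79., 151.]))]
```

View pics/wrist_f.png

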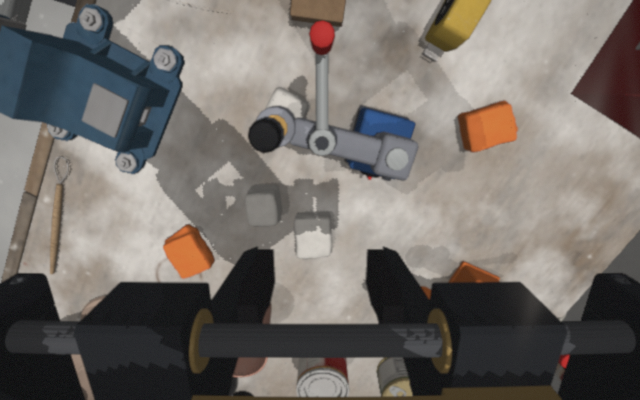

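The wrist view shows the lever standing at 118° (grip at (321,38)). That is about 61° of travel, or at least 1.06 rad. The knob hasn't moved, the blocks, sanding block and tape look undisturbed, and both parts are released.

```bash
python3 -c "
from rig import job
print(job.sign_off())"
```

```text
the job is handed in; nothing more can be done
None
```

I lowered the stop rod gently until its foot rested on the plaster block, swung the lever to about 1.2 rad to clamp it, released both and handed the job in at about 15.5 s; the sign-off returned no verdict.

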